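# Present a plug gauge to the code reader

### The job

With the plug gauge still sitting down in its bored block, turn it so the yellow mark on its collar faces the red window of the code reader. Then, still facing the reader, draw the gauge straight and gently up, without jamming it or pulling it right out, until the mark is level with the middle of the window, and finish while holding it there in the gripper with the rod's lower end still inside the bore. Leave the tape roll, the loupe and the marker pen where they are.

Things in the scene. Friction and masses are not known exactly. Their poses are not given: they have to be found in the camera images.
- gauge: The plug gauge, loose, about 0.22 kg, upright in the bore. From the bottom: a round steel rod 16 mm in diameter, 52 mm long, inside the bore; a black collar 40 mm in diameter, 20 mm tall, whose underside rests on the block; on top a round dark knurled handle 22 mm in diameter, 50 mm tall, to grip. Origin on its axis at the collar's underside; z up along the axis, x points out through the yellow mark.
- gauge_grip (a point): Centre of the gauge's handle, on the axis, half-way up the handle, 45 mm above the collar's underside; the handle runs 25 mm up and 25 mm down from here.
- gauge_mark (a point): Centre of the yellow mark, 12 mm tall and about 15 mm wide, on the side of the collar, 20 mm out from the axis and 10 mm above the collar's underside. A short yellow bar (6 mm wide) on the collar's top face points to it.
- gauge_tip (a point): Lower end of the gauge's rod, on its axis, 52 mm below the collar's underside.
- gauge_block: Fixed aluminium block, 64 x 64 mm and 60 mm tall, with a bolted foot on two sides (112 mm overall along y), and a vertical bore 17 mm in diameter right through it. Origin under its centre on the bench; z up, x points level from the bore towards the code reader, which always stands straight along it.
- bore (a point): Centre of the bore's mouth, in the block's top face, 60 mm above the bench.
- reader_window (a point): Centre of the red window, 38 mm wide and 28 mm tall, on the front of the fixed code reader's black head, 100 mm above the bench and 118 to 148 mm from the bore's axis; the window faces the bore. Site's x points away from the bore. The head is 54 mm wide, 50 mm deep and its top is 126 mm above the bench.
- tape_roll_amber: Roll of amber tape lying flat, 96 mm across and 15 mm tall, loose; origin under its centre. A bystander.
- loupe: Black eye loupe, 35 mm across and 32 mm tall, loose; origin under its centre. A bystander.
- marker_blue: Marker pen, white with a blue cap, lying flat, 136 mm long along its y, 12 mm tall, loose; origin under its centre. A bystander.
Mind the look-alikes: they are no part of the job. There is more than one size of the gauge; the one meant has the size given above.

How it is judged:
By the outcome, as a careful person would: the job done as asked, in the order asked, and still so for the second after the job is handed in, while the arm keeps its last pose, push and grip.
It also fails if it takes over 38 s, if anything falls off the work surface, if the arm or the gripper's body presses on something with over 40 N, if the wrist force passes 120 N, or if a joint passes its speed limit or range.

### The arm

A 6-joint arm with a two-finger parallel gripper is mounted at the origin on a cart in front of the work surface, level with it; the furniture and walls round the work are solid. World frame = base frame: x ahead of the robot, y to its left, z up, the work surface at z = 0. Lengths are in m, angles in rad, forces in N, time in s.
With the tool pointing down it reaches from about 0.35 to 0.975 m from the base axis. Payload 7.1 kg.
Tool frame: the origin (TCP) lies midway between the tips of the shut fingers; the grasp point (between the pads) lies 19 mm behind it; z points along the fingers, x is the direction in which the jaws open and shut, and the axes are right-handed (so a half turn about z gives the same grasp; the last joint's range is limited). The gripper opens to 88 mm and grips with 3 to 60 N. Pads are 20 mm wide; open, the fingers measure 115 mm over their backs; the gripper's body (75 mm by 178 mm) begins 61 mm behind the grasp point.
Start: joints at [-1.279, 0.423, 1.63, -0, 1.089, -0.019], TCP at [0.191, -0.595, 0.184] pointing down, gripper open.
Joint ranges: [-3, 3], [-0.9, 2.11], [0.09, 2.58], [-1.31, 4.45], [0.11, 2.69], [-2.54, 2.54]. Speed limits (rad/s): [2.39, 2.39, 3.01, 3.14, 3.14, 3.14].

### API

Orientations are given as a unit quaternion [w, x, y, z].
In Python, from station import move_pose, movel, movej, command_gripper, wait, inverse_kinematics, read_camera, camera_info, MotionError, job_done, get_time, get_joint_pos, get_qvel, get_effort, get_tcp_pos, get_ee_rot, get_ft_force, get_ft_torque, get_grip_width gives the robot as it stands. Calls block until the motion is done:
- move_pose(position, orientation): joint-space move of the TCP to a pose.
- movel(position, frame=None, v=0.15, until_force=None): straight line of the TCP; frame=None keeps the orientation; v is the mean speed in m/s. With until_force (N) it stops when the force on the tool has changed by that much, and returns True; else False.
- movej(angles): joint-space move.
- command_gripper(opening): opening from 0.0 (shut) to 1.0 (fully open); the grip force is fixed at half the most; returns when the fingers have stopped.
- wait(seconds).
- inverse_kinematics(position, orientation): joint angles nearest the present ones, or None.
- read_camera(name): name is "side" or "top"; returns the picture (400x640x3 uint8, red, green, blue); there is no depth.
- camera_info(name): a dict with "intrinsics" (3x3 intrinsics, pixels), "T" (4x4, takes a point from camera to world coordinates). Camera axes: x right, y up, looking along -z (the intrinsics and any distortion apply to the point x, -y, -z); pixel columns grow to the right and rows downward; lengths in m; the calibration is good to about 2 mm. A picture is of the moment at which its call begins. camera_info takes no time and is no camera call.
A pose or a line that the arm cannot do raises MotionError and nothing moves.
- job_done(): hands the job in, once; it reports no verdict.
Readings, each from a call of its own:
- get_time(): time.
- get_joint_pos(): joint angles.
- get_qvel(): joint speeds.
- get_effort(): joint torques, N m.
- get_tcp_pos(): TCP position.
- get_ee_rot(): TCP orientation.
- get_ft_force(): force on the tool from outside, world axes, zero at the start.
- get_ft_torque(): the same for the moment, N m.
- get_grip_width(): opening from 0.0 (shut) to 1.0 (fully open).
Only numpy, scipy, OpenCV 4.12 (cv2) and the standard library are available. Lean on these libraries where they do the work, as an engineer would, in place of code of your own. Each camera call takes 0.05 s, during which the arm holds its last target. There are 200 camera calls.

## Working session

There is one attempt and no reset: what is moved stays moved. The work goes in short steps, each a Python script; the robot and the scene stay as the last script left them, time stands still between calls to the robot, and variables do not carry over. Pictures are saved under pics/ and viewed, about 8 in all and at most 12, crops included, and the job is handed in when it is done.

```bash
mkdir -p pics; python3 - <<'E'
from station import *
import cv2
for n in("top","side"):
    cv2.imwrite(f"pics/{n}0.png",cv2.cvtColor(read_camera(n),cv2.COLOR_RGB2BGR))
    print(n,camera_info(n))
print(get_time(),get_ee_rot())
E
```

```text
top {'intrinsics': array([[460.4773938 ,   0.        , 316.75578363],
       [  0.        , 460.4773938 , 199.03766693],
       [  0.        ,   0.        ,   1.        ]]), 'T': array([[-0.05548849,  0.97833431, -0.19945677,  0.36162114],
       [-0.99844744, -0.05339469,  0.01586551, -0.04539258],
       [ 0.00487184,  0.20002745,  0.97977818,  1.13917559],
       [ 0.        ,  0.        ,  0.        ,  1.        ]])}
side {'intrinsics': array([[426.24173544,   0.        , 318.84893487],
       [  0.        , 426.24173544, 206.99841449],
       [  0.        ,   0.        ,   1.        ]]), 'T': array([[-0.88727059,  0.3015582 , -0.34901798,  0.26160982],
       [-0.46123211, -0.57353366,  0.67699637,  0.54958148],
       [ 0.00398025,  0.76165727,  0.64796787,  0.66209988],
       [ 0.        ,  0.        ,  0.        ,  1.        ]])}
0.1 [-3.99657395e-04  8.08026327e-01 -5.89145991e-01 -5.44865105e-04]
```

View pics/top0.png

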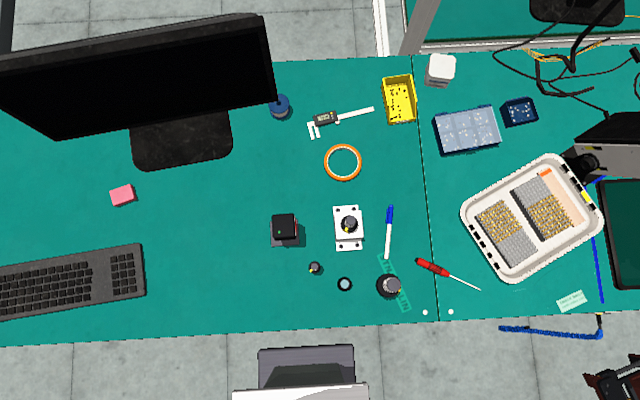

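View pics/side0.png

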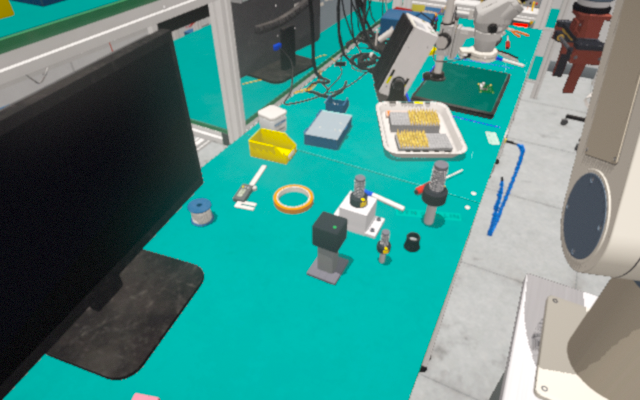

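The block with the gauge is at about (348,226) in the top view and the reader at about (285,228). In the side view the gauge is at about (360,195). I'll zoom in on both.

```bash
python3 - <<'E'
import cv2,numpy as np
a=cv2.imread("pics/top0.png")[195:265,260:380]; b=cv2.imread("pics/side0.png")[165:285,300:400]
a=cv2.resize(a,None,fx=6.6,fy=6.6,interpolation=cv2.INTER_CUBIC); b=cv2.resize(b,None,fx=5,fy=5,interpolation=cv2.INTER_CUBIC)
cv2.imwrite("pics/c1.png",a);cv2.imwrite("pics/c2.png",b)
E
```

```text
(no output)
```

View pics/c1.png

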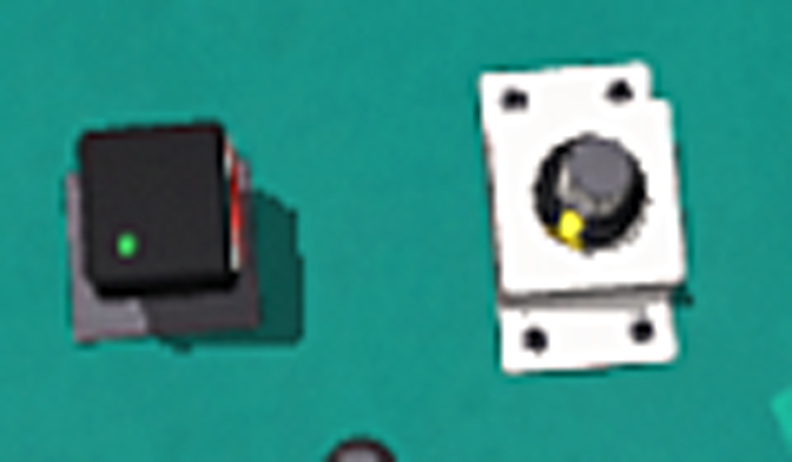

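View pics/c2.png

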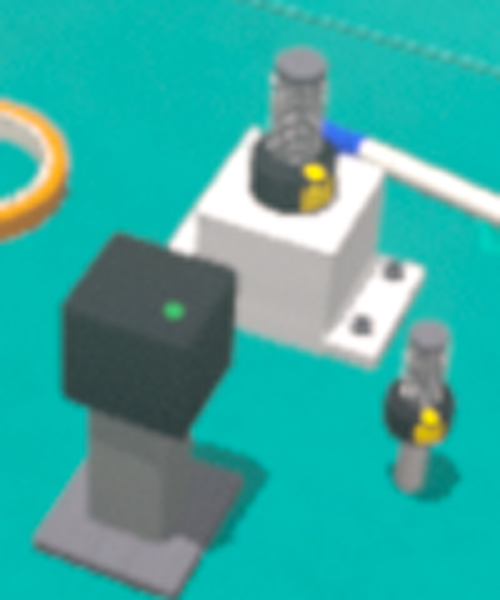

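```bash
cat >h.py <<'E'
from station import *
import numpy as np, cv2
def ray(n,u,v,z):
    c=camera_info(n);K=c["intrinsics"];T=c["T"]
    d=T[:3,:3]@np.array([(u-K[0,2])/K[0,0],-(v-K[1,2])/K[1,1],-1]);o=T[:3,3]
    return (o+d*(z-o[2])/d[2])[:2]
def proj(n,p):
    c=camera_info(n);K=c["intrinsics"];T=c["T"]
    q=T[:3,:3].T@(np.array(p)-T[:3,3]); return np.array([K[0,2]+K[0,0]*q[0]/-q[2],K[1,2]-K[1,1]*q[1]/-q[2]])
E
python3 - <<'E'
from h import *
t=lambda u,v,z:ray("top",260+(u+.5)/6.6-.5,195+(v+.5)/6.6-.5,z).round(4)
s=lambda u,v,z:ray("side",300+u/5-.4,165+v/5-.4,z).round(4)
print("top  handle",t(608,170,.13),"collar",t(592,192,.08),"blockcorners",[t(*p,.06) for p in((500,298),(683,283),(665,100))])
print("yellowbar",t(570,224,.08),"side",s(314,172,.08), "markside",s(316,195,.07))
print("side handle",s(302,62,.13),"blk",[s(*p,.06) for p in((197,212),(335,255),(383,172),(255,128))])
print("reader",[t(*p,.126) for p in((80,133),(222,122),(238,287),(98,295))])
print("foot",[t(*p,.008) for p in((480,73),(648,63),(677,358),(503,373))])
print("side reader",[s(*p,.126) for p in((62,308),(118,235),(236,270),(190,350))])
E
```

```text
top  handle [ 0.5147 -0.1364] collar [ 0.5148 -0.1347] blockcorners [array([ 0.4815, -0.101 ]), array([ 0.4833, -0.1665]), array([ 0.5497, -0.1651])]
yellowbar [ 0.5039 -0.1262] side [ 0.5043 -0.1259] markside [ 0.5015 -0.1234]
side handle [ 0.5165 -0.1329] blk [array([ 0.547 , -0.0999]), array([ 0.4828, -0.1017]), array([ 0.4854, -0.1635]), array([ 0.549 , -0.1659])]
reader [array([0.5377, 0.0405]), array([ 0.5389, -0.0076]), array([ 0.4827, -0.0104]), array([0.4825, 0.0364])]
foot [array([ 0.573 , -0.1016]), array([ 0.5733, -0.1655]), array([ 0.4613, -0.168 ]), array([ 0.4593, -0.1031])]
side reader [array([0.5364, 0.0438]), array([ 0.5367, -0.0023]), array([ 0.4883, -0.0051]), array([0.485 , 0.0419])]
```

```bash
cat >>h.py <<'E'
def quat(a): # tool down, jaws along azimuth a (deg)
    a=np.radians(a)/2; return [0,np.cos(a),np.sin(a),0]
def st(m=""): print(m,"t%.2f"%get_time(),"tcp",get_tcp_pos().round(4),"F",np.round(get_ft_force(),1),"M",np.round(get_ft_torque(),2),"w%.3f"%get_grip_width(),"q6 %.3f"%get_joint_pos()[5])
E
python3 - <<'E'
from h import *
C=[.5155,-.1335]
p=get_tcp_pos(); movel([p[0],p[1],.26],v=.25); st()
move_pose(C+[.22],quat(64)); st("above")
movel(C+[.091],v=.12,until_force=6); st("down")
command_gripper(0.0); wait(.2); st("grip")
cv2.imwrite("pics/s1.png",cv2.resize(read_camera("side")[140:260,280:440,::-1],None,fx=4,fy=4,interpolation=cv2.INTER_CUBIC))
E
```

```text
t0.55 tcp [ 0.191  -0.5947  0.2606] F [ 0.2  0.7 -0.9] M [ 0.01  0.01 -0.05] w1.003 q6 -0.019
above t2.58 tcp [ 0.5155 -0.1342  0.22  ] F [0.  0.1 0.3] M [ 0.02 -0.13  0.04] w1.005 q6 -1.392
down t3.81 tcp [ 0.5161 -0.1337  0.0916] F [-0.3  0.3  0.3] M [ 0.07 -0.12 -0.03] w0.998 q6 -1.393
grip t5.36 tcp [ 0.5164 -0.1337  0.0918] F [-1.2  0.2  4.7] M [ 0.02 -0.15 -0.03] w0.004 q6 -1.393
```

View pics/s1.png

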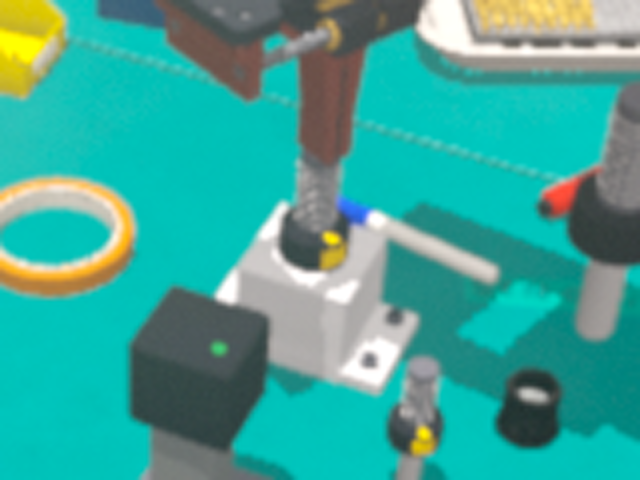

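```bash
python3 - <<'E'
from h import *
st(); q=get_ee_rot(); print(q)
for n in("side","top"):
  for p in([*get_tcp_pos()],[.5155,-.1335,.13],[.5155,-.1335,.08]): print(n,p,proj(n,p))
cv2.imwrite("pics/t1.png",cv2.resize(read_camera("top")[160:280,270:430,::-1],None,fx=4,fy=4,interpolation=cv2.INTER_CUBIC))
E
```

```text
t5.41 tcp [ 0.5164 -0.1337  0.0918] F [-0.9 -0.   4.8] M [ 0.02 -0.08 -0.01] w0.007 q6 -1.393
[6.68709657e-04 8.48050279e-01 5.29915014e-01 5.95588212e-04]
side [np.float64(0.516356531857919), np.float64(-0.13373999386524615), np.float64(0.09176394896763856)] [359.04951216 191.11248498]
side [0.5155, -0.1335, 0.13] [360.5633644  176.99668885]
side [0.5155, -0.1335, 0.08] [359.01601564 195.53128303]
top [np.float64(0.516356531857919), np.float64(-0.13373999386524615), np.float64(0.09176394896763856)] [349.17482336 222.27299325]
top [0.5155, -0.1335, 0.13] [350.36744188 220.06351692]
top [0.5155, -0.1335, 0.08] [348.7234995  223.40546389]
```

View pics/t1.png

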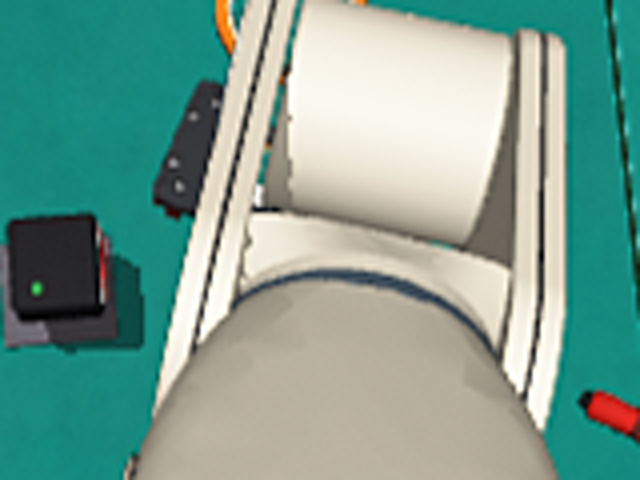

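```bash
python3 - <<'E'
from h import *
im=read_camera("side")[90:210,310:410,::-1].copy()
im=cv2.resize(im,None,fx=5,fy=5,interpolation=cv2.INTER_CUBIC)
cv2.imwrite("pics/s2.png",im); st()
E
```

```text
t5.51 tcp [ 0.5163 -0.1338  0.0917] F [-0.8  0.2  4.8] M [ 0.03 -0.07 -0.02] w0.003 q6 -1.393
```

View pics/s2.png

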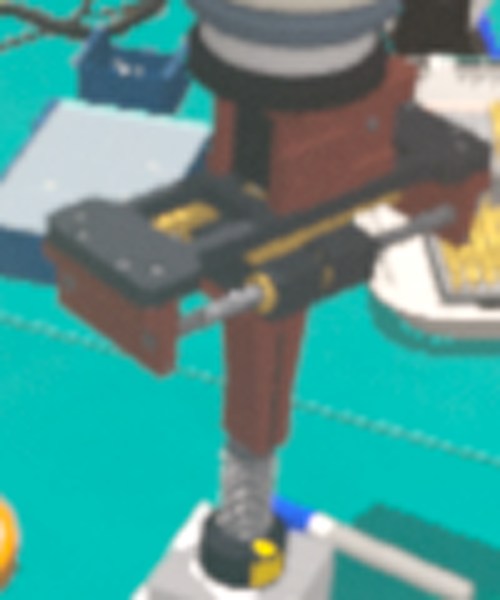

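```bash
python3 - <<'E'
from h import *
p=get_tcp_pos()
for z in(.097,.107,.152):
    movel([p[0],p[1],z],v=.1); st()
P=get_tcp_pos();print(proj("side",P), (proj("side",P)-[310,90])*5)
im=read_camera("side")[90:210,310:410,::-1].copy()
cv2.imwrite("pics/s3.png",cv2.resize(im,None,fx=5,fy=5,interpolation=cv2.INTER_CUBIC))
E
```

```text
t5.76 tcp [ 0.5167 -0.1338  0.0974] F [-0.3  0.1 -0.1] M [ 0.04 -0.1  -0.  ] w0.007 q6 -1.393
 t6.01 tcp [ 0.5168 -0.1339  0.1074] F [-1.   0.4  0.4] M [-0.02 -0.14 -0.05] w0.006 q6 -1.393
 t6.61 tcp [ 0.516  -0.1337  0.1518] F [-0.2  0.1  0.2] M [ 0.02 -0.12  0.03] w0.009 q6 -1.393
[361.06220906 168.39593717] [255.3110453  391.97968583]
```

View pics/s3.png

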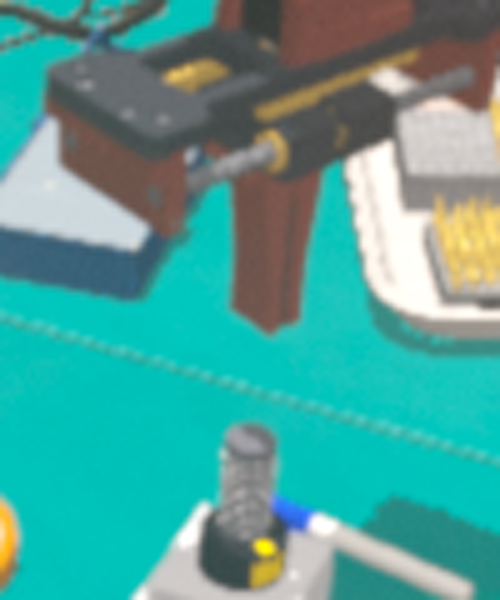

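The pictures show the fingertips about 38 mm higher than the reported TCP. Contact with the handle top (z = 0.13) came at a reported 0.092, which gives the same offset. I'll correct for it, descend again and grip.

```bash
python3 - <<'E'
from h import *
command_gripper(0.8); st("open")
print(movel([.5155,-.1335,.054],v=.1,until_force=6)); st("down")
command_gripper(0.0); wait(.2); st("grip")
im=read_camera("side")[90:210,310:410,::-1].copy()
cv2.imwrite("pics/s4.png",cv2.resize(im,None,fx=5,fy=5,interpolation=cv2.INTER_CUBIC))
E
```

```text
open t7.81 tcp [ 0.5163 -0.1337  0.152 ] F [-0.8  0.4  0.3] M [ 0.   -0.15 -0.06] w0.799 q6 -1.393
False
down t8.94 tcp [ 0.516  -0.1336  0.0545] F [ 0.5 -0.1  0.3] M [-0.01 -0.12 -0.02] w0.799 q6 -1.393
grip t9.95 tcp [ 0.5155 -0.1335  0.054 ] F [ 0.4  0.3 -0.2] M [ 0.04 -0.15  0.04] w0.249 q6 -1.393
```

View pics/s4.png

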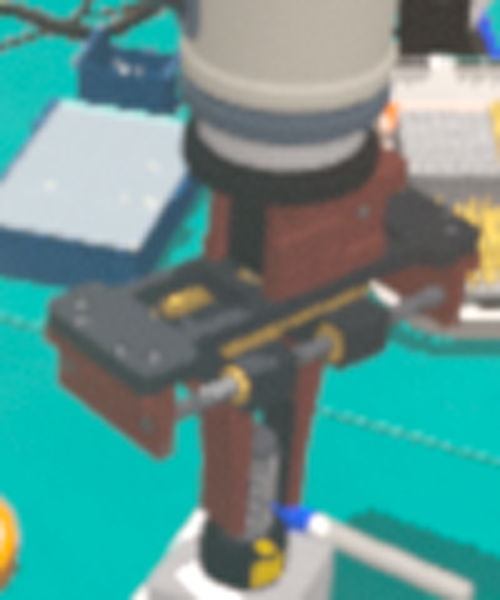

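```bash
python3 - <<'E'
from h import *
for k in range(6):
    q=np.array(get_joint_pos()) if k==0 else q
    q=q.copy(); q[5]+=np.radians(9); movej(q); wait(.1); st(k)
    f=get_ft_force()
    if np.hypot(f[0],f[1])>25 or abs(f[2])>20: print("force!");break
im=read_camera("side")[150:270,300:420,::-1].copy()
cv2.imwrite("pics/s5.png",im)
cv2.imwrite("pics/s5b.png",cv2.resize(im[:70],None,fx=6,fy=6,interpolation=cv2.INTER_CUBIC))
E
```

```text
0 t10.38 tcp [ 0.5154 -0.1335  0.054 ] F [-1.   1.1  0.2] M [ 0.08 -0.1   0.02] w0.247 q6 -1.239
1 t10.75 tcp [ 0.5158 -0.1333  0.054 ] F [ 1.1  1.7 -0.5] M [ 0.49 -0.52  0.05] w0.243 q6 -1.083
2 t11.12 tcp [ 0.5159 -0.1332  0.0541] F [ 2.   3.7 -0.9] M [ 1.   -0.85 -0.01] w0.247 q6 -0.926
3 t11.50 tcp [ 0.5162 -0.1331  0.0541] F [ 3.8  6.  -0.4] M [ 1.12 -1.   -0.01] w0.248 q6 -0.769
4 t11.88 tcp [ 0.5166 -0.1331  0.0542] F [ 5.3  5.1 -1.5] M [ 1.2  -1.18 -0.01] w0.242 q6 -0.612
5 t12.25 tcp [ 0.5169 -0.133   0.0543] F [ 5.8  6.2 -1.7] M [ 1.35 -1.3  -0.03] w0.244 q6 -0.455
```

View pics/s5b.png

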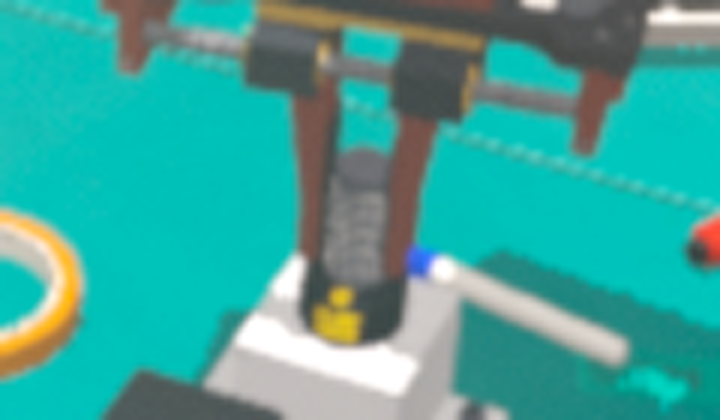

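```bash
cat >>h.py <<'E'
def null(n=6,g=.00010):
    T=np.array(TGT)
    return T
def yellow(box):
    r0,r1,c0,c1=box
    im=read_camera("side").astype(int)
    s=im[r0:r1,c0:c1]; w=np.clip(np.minimum(s[...,0],s[...,1])-s[...,2]-30,0,None)*(s[...,0]>s[...,1]*.85)
    v,u=np.mgrid[r0:r1,c0:c1]; return (w*u).sum()/w.sum(),(w*v).sum()/w.sum(),w.sum()
def model(th,cx,cy,zc): # expected centroid of mark patch + bar, side camera; zc = collar underside
    t=np.radians(th); pts=[];wt=[]; T=camera_info("side")["T"];o=T[:3,3]
    def add(p,n):
        d=o-p; c=max(0,d@n/np.linalg.norm(d)); pts.append(proj("side",p));wt.append(c)
    for a in np.linspace(-.375,.375,15):
        for z in np.linspace(.004,.016,7):
            n=np.array([np.cos(t+a),np.sin(t+a),0]); m=add(np.array([cx,cy,zc+z])+.02*n,n)
    A=.015*.012/len(pts); wt=[w*A for w in wt]; k=len(pts)
    e=np.array([np.cos(t),np.sin(t),0]);f=np.array([-e[1],e[0],0])
    for r in np.linspace(.0125,.0195,5):
        for s in np.linspace(-.0025,.0025,5): add(np.array([cx,cy,zc+.02])+r*e+s*f,np.array([0,0,1.]))
    for i in range(k,len(wt)): wt[i]*=.008*.006/25
    wt=np.array(wt); return (np.array(pts)*wt[:,None]).sum(0)/wt.sum()
E
python3 - <<'E'
from h import *
T=np.array([.5155,-.1335,.054])
for i in range(5):
    f=get_ft_force(); T[:2]+=np.clip(f[:2]*.00012,-.001,.001); movel(T,v=.05); wait(.15); st(T.round(5))
y=yellow((185,212,345,375)); print(y)
for cx,cy in((.5155,-.133),):
  print(proj("side",[cx,cy,.08]))
  for th in range(80,110,4): print(th,model(th,cx,cy,.06).round(2))
E
```

```text
[ 0.51619 -0.13267  0.054  ] t12.70 tcp [ 0.5169 -0.1328  0.0543] F [ 4.1  4.  -1.3] M [ 0.77 -0.99  0.03] w0.247 q6 -0.451
[ 0.51667 -0.13219  0.054  ] t13.10 tcp [ 0.5168 -0.1324  0.0541] F [2.  1.3 0.1] M [ 0.1  -0.83  0.04] w0.243 q6 -0.448
[ 0.51691 -0.13203  0.054  ] t13.50 tcp [ 0.5168 -0.1322  0.054 ] F [ 2.1 -0.7  1. ] M [-0.17 -0.57 -0.  ] w0.245 q6 -0.447
[ 0.51716 -0.13211  0.054  ] t13.90 tcp [ 0.5169 -0.1321  0.054 ] F [ 0.7 -0.8  2.1] M [-0.37 -0.25 -0.  ] w0.242 q6 -0.447
[ 0.51725 -0.1322   0.054  ] t14.30 tcp [ 0.517  -0.1322  0.054 ] F [-0.2 -1.2  3.6] M [-0.26  0.01  0.03] w0.246 q6 -0.447
(np.float64(355.8414634146341), np.float64(203.05767276422765), np.int64(3936))
[358.92473236 195.65882959]
80 [354.11 202.9 ]
84 [354.6  203.13]
88 [355.1  203.34]
92 [355.63 203.53]
96 [356.18 203.69]
100 [356.73 203.82]
104 [357.3  203.92]
108 [357.88 204.  ]
```

```bash
python3 - <<'E'
from h import *
a=cv2.imread("pics/side0.png"); b=cv2.imread("pics/s5.png")
def edges(g,r,c0,c1,off):
    x=g[r,c0:c1].max(axis=1).astype(float); bg=150*.6
    i=np.where(x<130)[0]; # dark
    lo,hi=i[0],i[-1]
    fl=lo-(130-x[lo])/(x[lo-1]-x[lo]); fh=hi+(130-x[hi])/(x[hi+1]-x[hi]); return fl+c0+off,fh+c0+off
for name,g,dr,dc in(("0",a,0,0),("5",b,150,300)):
    for r in range(199,207):
        try: print(name,r,np.round(edges(g,r-dr,345-dc,373-dc,dc),2), g[r-dr,345-dc:373-dc].max(axis=1).tolist() if r in(202,) else "")
        except Exception as e: print(r,e)
def yc(g,dr,dc,r0=185,r1=212,c0=345,c1=375):
    s=g[r0-dr:r1-dr,c0-dc:c1-dc,::-1].astype(int); w=np.clip(np.minimum(s[...,0],s[...,1])-s[...,2]-30,0,None)*(s[...,0]>s[...,1]*.85)
    v,u=np.mgrid[r0:r1,c0:c1]; return (w*u).sum()/w.sum(),(w*v).sum()/w.sum()
print(yc(a,0,0),yc(b,150,300))
for th in range(130,160,4): print(th,model(th,.5155,-.1335,.06).round(2))
# model of collar limb columns, z=.07
for cx,cy in((.5155,-.1335),(.5155,-.133)):
  P=[proj("side",[cx+.02*np.cos(t),cy+.02*np.sin(t),.066])[0] for t in np.linspace(0,6.28,200)]; print(min(P),max(P))
E
```

```text
0 199 [349.98 366.12] 
0 200 [349.96 360.41] 
0 201 [349.89 361.52] 
0 202 [349.86 360.97] [255, 255, 255, 255, 214, 116, 80, 79, 79, 80, 82, 83, 79, 80, 83, 102, 131, 184, 185, 174, 181, 158, 191, 252, 255, 255, 255, 255]
0 203 [350.21 359.88] 
0 204 [350.77 359.65] 
0 205 [351.81 359.62] 
0 206 [353.59 359.56] 
5 199 [349.84 367.14] 
5 200 [349.56 366.96] 
5 201 [349.48 366.75] 
5 202 [349.63 366.61] [212, 208, 205, 202, 167, 108, 86, 144, 182, 190, 180, 193, 199, 186, 157, 108, 78, 73, 73, 73, 73, 87, 157, 196, 208, 207, 208, 207]
5 203 [350.17 366.48] 
5 204 [350.67 366.14] 
5 205 [359.53 365.29] 
5 206 [359.39 364.03] 
(np.float64(362.6770186335404), np.float64(201.4604743083004)) (np.float64(355.98002436053594), np.float64(202.77101096224118))
130 [361.13 203.8 ]
134 [361.68 203.7 ]
138 [362.21 203.56]
142 [362.73 203.4 ]
146 [363.22 203.22]
150 [363.69 203.01]
154 [364.13 202.77]
158 [364.54 202.5 ]
349.4959957293652 367.7288061595216
349.4022570841737 367.64143638888515
```

The gauge is turned: the mark's azimuth is about 92±4° and the reader's about 91.5°. The side force is nulled. Next is the lift, in small steps.

```bash
python3 - <<'E'
from h import *
T=np.array([.51725,-.1322,.054])
while T[2]<.0839:
    T[2]+=.005; stop=movel(T,v=.03,until_force=15); wait(.1); st(stop)
    f=get_ft_force()
    if stop: break
    if np.hypot(f[0],f[1])>2: T[:2]+=np.clip(f[:2]*.00008,-.0004,.0004)
y=yellow((165,205,340,380)); print(y)
for th in(84,88,92,96,100): print(th,model(th,.5155,-.133,.09).round(2))
im=read_camera("side")[130:230,300:420,::-1].copy()
cv2.imwrite("pics/s6.png",cv2.resize(im,None,fx=6,fy=6,interpolation=cv2.INTER_CUBIC))
E
```

```text
False t14.77 tcp [ 0.5169 -0.1321  0.0588] F [ 0.2 -0.3 -0.3] M [-0.05 -0.07  0.05] w0.245 q6 -0.447
False t15.18 tcp [ 0.5171 -0.1322  0.064 ] F [ 0.5  0.2 -2.2] M [ 0.01 -0.09  0.03] w0.245 q6 -0.447
False t15.60 tcp [ 0.5172 -0.1322  0.069 ] F [ 0.2  0.1 -1.2] M [ 0.02 -0.05  0.03] w0.245 q6 -0.447
False t16.02 tcp [ 0.5172 -0.1322  0.074 ] F [ 0.5 -0.5 -1. ] M [-0.07 -0.09 -0.  ] w0.246 q6 -0.447
False t16.43 tcp [ 0.5172 -0.1322  0.079 ] F [-0.4 -0.  -1.3] M [-0.01 -0.07 -0.01] w0.245 q6 -0.447
False t16.85 tcp [ 0.5172 -0.1322  0.084 ] F [-0.3 -0.1 -2. ] M [-0.02 -0.09 -0.01] w0.242 q6 -0.447
(np.float64(356.612356870229), np.float64(192.17843511450383), np.int64(4192))
84 [355.42 192.29]
88 [355.94 192.49]
92 [356.48 192.68]
96 [357.03 192.83]
100 [357.61 192.97]
```

View pics/s6.png

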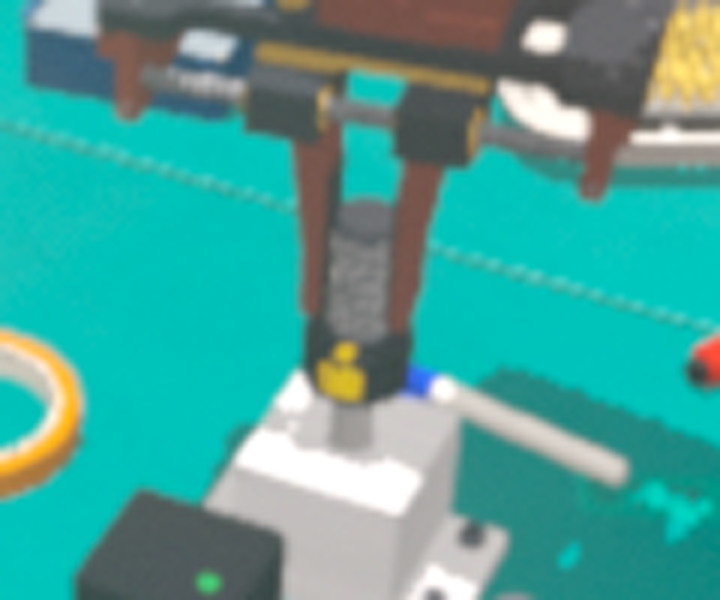

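```bash
python3 - <<'E'
from h import *
wait(.3); st(); print(yellow((165,205,340,380))); job_done()
E
```

```text
t17.25 tcp [ 0.5172 -0.1322  0.084 ] F [ 0.6  0.6 -2.5] M [-0.02 -0.09 -0.01] w0.244 q6 -0.447
(np.float64(356.5679532163743), np.float64(192.13567251461987), np.int64(4275))
the job is handed in; nothing more can be done
```

I turned the gauge about 54° while it was still seated in the bore, so the yellow mark faces the code reader. I then drew it straight up 30 mm and handed in the job at 17.3 s with the gripper still holding it.

**Last checks**
- **Facing:** two estimates from the side camera put the mark's direction at about 91° and 93–95°. The reader is at about 91.5°. I take the uncertainty as roughly ±4°.
- **Height:** the mark moved 10.9 pixels up in the image, against 10.85 expected for a 30 mm lift. That puts it level with the window centre at 100 mm, with about 22 mm of rod still in the bore.
- **Forces:** side force was under 1 N and vertical about −2.5 N, close to the gauge's weight. During turning the side force reached about 8 N, which I eased off before lifting.
- **Grip:** the fingers held steady at about 22 mm, the handle's diameter.
- **Bystanders:** the arm kept away from the tape roll, the loupe and the marker pen. I did not measure their positions again at the end.

**What disagreed:** the reported TCP read about 38 mm lower than the real fingertips. Because of this, my first grasp closed on nothing and lightly touched the handle top (about 5 N). I worked out the offset from that contact and the pictures, corrected for it and regripped.

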